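# Stamp a plaque in the bench lever press

### The job

Take the cork sanding block that was left in the lever press and put it away in the open tray. Lay the plywood plaque flat in its place, between the side guides and up against the back stop, let go of it, then swing the lever down to its stop so that the die stamps the plaque, and let the lever spring all the way back up. Last, take the plaque out and lay it flat, same face up, squarely across the middle of the two-railed rack, without disturbing the figure, the jar or the spatula.

Things in the scene. Friction and masses are not known exactly. Their poses are not given: they have to be found in the camera images.
- press: Grey bench stamping press, fixed. Origin on the table under the ram's vertical axis; +x from its open front to its column at the back, its lever on the -y side, z up. Base plate 15 mm high, x -60 to 150 mm, y -75 to 75 mm. Column x 69 to 129 mm, 190 mm high.
- bed (a point): Where the seated plaque's origin belongs: on the bed's top, under the die, press x = y = 0, z = 45 mm. Bed x -20 to 65 mm, 76 mm wide. On it two side guides (y = -25 and 25 mm, x 5 to 55, 8 mm high) and a back stop (face x = 55 mm, 14 mm high). The plaque lies along x; its near end sticks out 35 mm past the bed's front, in free air.
- head_front (a point): Middle of the lower front edge of the press's head: press x = -25 mm, y = 0, z = 105 mm. The head (60 mm wide, up to z = 190 mm) overhangs the bed from there back to the column, so a gripper pointing straight down has no room: grip the part's near end (30 mm stick out here) from the front with the tool tilted about 40 degrees, its body towards the front.
- die: Round steel die (34 mm across) at the foot of the ram, under the head. Origin at the centre of its underside: 90 mm above the table with the lever up; the lever drives it down 29 mm, so that it presses on an 18 mm plaque in the bed for the last 2 mm, through a spring (about 8 N).
- lever (a joint): Lever angle in rad: 0 = home, held up by its spring, 45 degrees above level and pointing to the press's front; 0.95 = at its stop, 9 degrees below level. It swings to the front and down about an axis along the press's y. A push at the grip takes about 7 N at first, 15 N at the stop; let go, it returns by itself in under a second.
- lever_hinge (a point): On the lever's hinge axis, in the plane of its arm: press x = 20 mm, y = -90 mm, z = 150 mm.
- lever_grip (a point): Middle of the round black grip at the lever's end: a bar 22 mm in diameter, 76 mm long, lying along the press's y, outward of the arm; 150 mm from the hinge axis and 35 mm outward of lever_hinge. It can be pushed down from above with shut fingers (a point on it moves along the arc).
- cork: Loose cork sanding block, 100 x 40 x 24 mm (x, y, z), origin at the centre of its underside. It starts lying in the press bed, long side roughly along the press's x, its near end sticking out towards the front.
- plaque: Loose plywood plaque, 110 x 40 x 18 mm (x, y, z), origin at the centre of its underside, plain on all sides. It starts lying on the stock block, long side along the block's x.
- stock: Fixed wooden block, 56 x 36 x 30 mm (x, y, z), origin at the centre of its underside. The plaque lies on it and overhangs 27 mm at each end.
- tray: Fixed open wooden tray, 150 x 140 x 30 mm (x, y, z), walls and floor 5 mm thick; origin at the centre of its underside.
- rack: Fixed wooden drying rack: two parallel rails along its x, each 150 mm long and 16 mm wide, 58 mm over both outsides, tops 40 mm above the table; origin on the table at its centre. The plaque laid across both rails overhangs 26 mm at each end.
- figure: Bystander: small terracotta figure on a 70 mm square wooden base, about 104 mm high; origin under its centre.
- jar: Bystander: white ceramic jar, 74 mm across, 90 mm high, with wooden tools standing in it up to 190 mm; origin under its centre.
- spatula: Bystander: flat wooden modelling spatula lying on the table, 150 mm long, 10 mm high; origin near its middle.
There are look-alikes about, which are no part of the job. Leave any green look-alike of the plaque alone.

How it is judged:
On the way, in this order (a step that is already met when the one before it is completed fails the run):
1. the cork block lies in the open tray, let go (x of cork in the frame of tray between -0.075 and 0.075 m and y of cork in the frame of tray between -0.08 and 0.08 m and z of cork in the frame of tray below 0.032 m and linear speed of cork below 0.02 m/s and contact force between each of the arm, the fingers and cork below 0.1 N), for 0.2 s.
2. the plaque lies flat in the press, between the guides and up to the back stop (within 9 mm), let go, lever not yet down (x of plaque in the frame of press between -0.009 and 0.009 m and y of plaque in the frame of press between -0.008 and 0.008 m and z of plaque in the frame of press between 0.043 and 0.0475 m and angle between plaque's own z axis and vertical below 0.04 rad and contact force between each of the arm, the fingers and plaque below 0.1 N and value of joint lever below 0.3 rad), for 0.2 s.
3. the lever is at its stop (within 0.08 rad) with the die pressing on the plaque lying in its place (x of plaque in the frame of press between -0.009 and 0.009 m and y of plaque in the frame of press between -0.008 and 0.008 m and z of plaque in the frame of press between 0.043 and 0.0475 m and angle between plaque's own z axis and vertical below 0.04 rad and value of joint lever above 0.87 rad and contact force between die and plaque above 1.5 N), for 0.05 s.
4. the lever has sprung back up (within 0.06 rad) with the plaque still in the press (x of plaque in the frame of press between -0.009 and 0.009 m and y of plaque in the frame of press between -0.008 and 0.008 m and z of plaque in the frame of press between 0.043 and 0.0475 m and angle between plaque's own z axis and vertical below 0.04 rad and value of joint lever below 0.06 rad), for 0.1 s.
At the end, for the whole second after the job is handed in: The plaque lies flat and at rest across both rails of the rack, same face up, square to the rails within 0.3 rad, its centre within 45 mm of the rack's centre along the rails and 20 mm across them; the cork block lies at rest in the open tray; both are let go; the lever is up within 0.06 rad (all of step 1 and x of plaque in the frame of rack between -0.045 and 0.045 m and y of plaque in the frame of rack between -0.02 and 0.02 m and angle between the x axis of plaque and the y axis of rack, either way round below 0.3 rad and z of plaque in the frame of rack between 0.037 and 0.044 m and angle between plaque's own z axis and vertical below 0.06 rad and linear speed of plaque below 0.02 m/s and contact force between each of the arm, the fingers and plaque below 0.1 N and value of joint lever below 0.06 rad); the robot touches nothing.
It fails at once if the figure is moved by more than 30 mm (distance of figure from where it was at the start of the episode above 0.03 m).
It fails at once if the jar is moved by more than 30 mm (distance of jar from where it was at the start of the episode above 0.03 m).
It fails at once if the spatula is moved by more than 30 mm (distance of spatula from where it was at the start of the episode above 0.03 m).
It fails at once if the figure is tipped (angle between figure's own z axis and vertical above 0.4 rad).
It also fails if it takes over 72 s, if anything falls off the work surface, if the arm or the gripper's body presses on something with over 40 N, if the wrist force passes 120 N, or if a joint passes its speed limit or range.

### The arm

A 7-joint arm with a two-finger parallel gripper is mounted at the origin on the work surface. World frame = base frame: x ahead of the robot, y to its left, z up, the work surface at z = 0. Lengths are in m, angles in rad, forces in N, time in s.
With the tool pointing down it reaches from about 0.425 to 0.825 m from the base axis. Payload 3.6 kg.
Tool frame: the origin (TCP) lies midway between the tips of the shut fingers; the grasp point (between the pads) lies 19 mm behind it (manip.grasp_offset is the distance from the TCP to the grasp point, in m); z points along the fingers, y is the line along which they close (so a half turn about z gives the same grasp; the last joint's range is limited). The gripper opens to 85 mm and grips with 20 to 120 N. Pads are 22 mm wide; open, the fingers measure 114 mm over their backs; the gripper's body (76 mm by 85 mm) begins 54 mm behind the grasp point. The pads swing forward as they close: fully open they stand 13 mm farther back than shut.
Start: joints at [1.244, 0.615, -0.013, 1.423, 0.008, 1.103, -0.04], TCP at [0.192, -0.621, 0.231] pointing down, gripper open.
Joint ranges: [-3.12, 3.12], [-0.3, 2.06], [-1.34, 1.32], [0.26, 2.42], [-1.36, 4.5], [0.01, 1.98], [-2.84, 2.84]. Speed limits (rad/s): [2.79, 2.79, 3.14, 3.14, 3.14, 3.14, 3.14].

### API

Orientations are given as a unit quaternion [w, x, y, z].
In Python, from cell import manip, viewer gives the robot as it stands. The module is installed in compiled form; this text tells all that it offers.
- The arm moves only by the shell command python3 -m creep 'ROWS' [FORCE]. ROWS is JSON, a list of rows, each an object of numbers: "tx", "ty", "tz": the shift along the tool's x, y, z in m; "wx", "wy", "wz": the turn, a rotation vector about the tool's x, y, z in degrees; "hand": the opening, from 0 (shut) to 1 (fully open). A call has 1 to 8 rows; each row shifts and turns the commanded pose from where the row before left it, along the tool's axes as they then stand; what a row does not reach is not made up. A row lasts 1/10 s, in which the tool goes at most 50 mm and 8.59 degrees, less where a joint would pass 70% of its speed; a pose out of reach is approached as far as the arm can. A call with a gripper value outside its range is refused whole. The fingers move at their own pace and stop on an object; FORCE is the grip in N (left out, the last holds). Time passes only in rows, so rows that do not move let the fingers close. It gives the time, the measured TCP pose, the force, the opening and the grip force at its end, in the units of the state.
- manip.get_obs(): the state, without advancing time (a new reading comes with each control period).
- viewer.get_image(name): name is "side" or "top" or "wrist"; returns (picture, depth): 420x560x3 uint8, blue, green, red; 420x560 float32, m along the optical axis (not along the pixel's ray), 0 where there is no reading.
- viewer.calibration(name): a dict with "fx", "fy", "cx", "cy" (pixels), "origin" and "orientation" of the camera in the world; the wrist camera has in their place "T_tool_cam" (4x4, takes a point from camera to tool coordinates, whose origin is the TCP and whose axes are the flange's). Camera axes: x right, y down, z forward; pixel columns grow to the right and rows downward; lengths in m; the calibration is good to about 2 mm. A picture is of the moment at which its call begins: read the wrist's pose just before it. calibration takes no time and is no camera call.
- manip.finish_job(): hands the job in; it is judged then, once.
The state is a dict: "time": time; "joint_positions": joint angles; "joint_vel": joint speeds; "joint_torque": joint torques, N m; "tcp_pos": TCP position; "ee_rot": TCP orientation; "wrist_force": force on the tool from outside, world axes, zero at the start; "ft_torque": the same for the moment, N m; "gripper_width": opening from 0.0 (shut) to 1.0 (fully open); "grip_force": force on a finger pad.
Only numpy, scipy, OpenCV 4.12 (cv2) and the standard library are available. Lean on these libraries where they do the work, as an engineer would, in place of code of your own. Each camera call takes 0.05 s, during which the arm holds its last target. There are 200 camera calls.

## Working session

There is one attempt and no reset: what is moved stays moved. The work goes in short steps, Python scripts to look and compute and a shell command to move; the robot and the scene stay as the last step left them, time stands still between calls to the robot, and variables do not carry over. Pictures are saved under pics/ and viewed, at most 10 in all, crops included, and the job is handed in when it is done.

```bash
mkdir -p pics; ls; cat > h.py <<'E'
import numpy as np, cv2
from scipy.spatial.transform import Rotation as R
from cell import manip, viewer
def rot(q): return R.from_quat([q[1],q[2],q[3],q[0]])
def cam(name,obs=None):
    c=viewer.calibration(name)
    if name=="wrist":
        T=np.eye(4);T[:3,:3]=rot(obs["ee_rot"]).as_matrix();T[:3,3]=obs["tcp_pos"]
        T=T@np.array(c["T_tool_cam"]);return c,T[:3,:3],T[:3,3]
    o=c["orientation"]
    M=rot(o).as_matrix() if np.size(o)==4 else np.array(o)
    return c,M,np.array(c["origin"])
def cloud(c,M,o,d):
    v,u=np.mgrid[:d.shape[0],:d.shape[1]]
    p=np.stack([(u-c["cx"])/c["fx"]*d,(v-c["cy"])/c["fy"]*d,d],-1)
    return p@M.T+o
E
python3 - <<'E'
from h import *
o=manip.get_obs();print(o["time"],o["tcp_pos"],o["ee_rot"],o["gripper_width"])
for n in("top","side"):
    im,d=viewer.get_image(n);cv2.imwrite(f"pics/{n}0.png",im);np.save(f"{n}0.npy",d);print(viewer.calibration(n))
print(viewer.calibration("wrist"))
E
```

```text
pics
0.0 [ 0.19174252 -0.62025266  0.23012424] [-1.30081562e-03  9.88780135e-01  1.49372381e-01 -2.09457032e-04] 0.998399887297526
{'fx': 482.81917213743617, 'fy': 482.81917213743617, 'cx': 287.0924491881298, 'cy': 209.3183377428152, 'origin': array([ 0.49459571, -0.0919377 ,  1.30510082]), 'orientation': array([-0.02705029,  0.70954265, -0.70353988,  0.02914012])}
{'fx': 457.9364601010115, 'fy': 457.9364601010115, 'cx': 278.62806320490824, 'cy': 208.83925845956506, 'origin': array([ 0.2403524 , -0.82955729,  0.96009553]), 'orientation': array([-0.38505326,  0.8986946 , -0.18853919,  0.09238499])}
{'fx': 370.49815517446876, 'fy': 370.49815517446876, 'cx': 283.84101427265466, 'cy': 213.06883320824608, 'T_tool_cam': array([[ 1.31837331e-03, -9.61562109e-01, -2.74584363e-01,
         6.95205209e-02],
       [ 9.99999123e-01,  1.30304875e-03,  2.38214057e-04,
        -7.51650149e-04],
       [ 1.28739198e-04, -2.74584436e-01,  9.61562983e-01,
        -1.41995590e-01],
       [ 0.00000000e+00,  0.00000000e+00,  0.00000000e+00,
         1.00000000e+00]])}
```

View pics/top0.png

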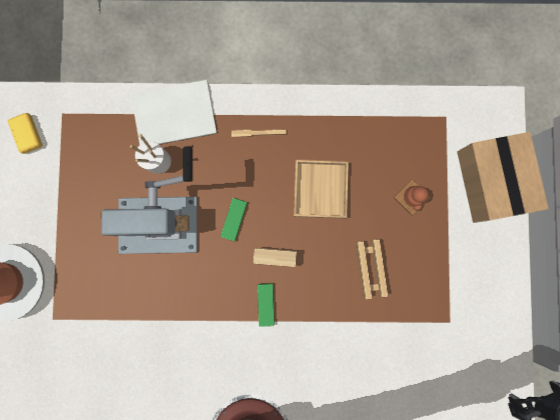

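View pics/side0.png

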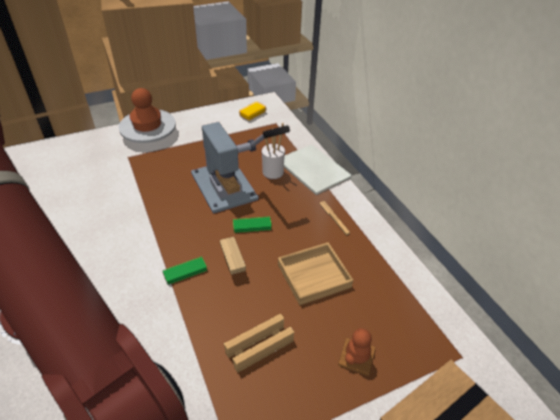

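The top view shows the press at (160,222) with its front to the right (world -y) and lever grip at (187,163). The cork is at (182,225) under the head, the jar at (152,157), the tray at (321,188) and the rack at (373,268). The figure is at (412,197) and the spatula at (260,132). 

Plaque candidates are tan at (275,257), green at (234,218) and green at (266,305). Only the tan, plywood-coloured one fits, since it sits raised on the stock. I'll measure and crop to confirm.

```bash
python3 - <<'E'
from h import *
im=cv2.imread("pics/top0.png");d=np.load("top0.npy")
c,M,o=cam("top");P=cloud(c,M,o,d)
def rect(name,box,z0,z1,n=1):
    u0,v0,u1,v1=box;Q=P[v0:v1,u0:u1];m=((Q[...,2]>z0)&(Q[...,2]<z1)).astype(np.uint8)
    k,l,s,_=cv2.connectedComponentsWithStats(m)
    for i in 1+np.argsort(-s[1:,4])[:n]:
        q=Q[l==i];r=cv2.minAreaRect(q[:,:2].astype(np.float32)*1000)
        print(name,np.round(r[0],1),np.round(r[1],1),round(r[2],1),"z",np.round(np.percentile(q[:,2],[5,50,95])*1000,1),len(q))
rect("table",(200,260,245,300),-1,1)
rect("pressbase",(100,185,210,262),.008,.025)
rect("head",(95,200,200,250),.17,.23)
rect("grip",(178,140,197,190),.15,.4)
rect("cork",(165,205,205,245),.05,.085)
rect("plaque",(245,240,305,275),.03,.07)
rect("tray",(285,150,360,230),.02,.045)
rect("tray all",(285,150,360,230),.003,.045)
rect("rack",(350,230,395,305),.03,.055,2)
rect("figure",(390,175,440,220),.01,.2)
rect("jar",(130,138,172,178),.02,.25)
rect("spat",(225,122,295,142),.005,.03)
rect("green1",(215,190,250,245),.005,.1)
rect("green2",(250,275,280,330),.005,.1)
a=cv2.resize(im[180:300,90:310],None,fx=3.6,fy=3.6,interpolation=cv2.INTER_CUBIC)
cv2.imwrite("pics/crop0.png",a)
E
```

```text
table [408.4  78.1] [104.4 119.8] 0.6 z [-5.5 -1.1  2.9] 1792
pressbase [553.  250.1] [149.7 209.2] 1.8 z [ 9.3 13.4 18.3] 1967
head [553.7 257.5] [ 61.7 154.6] 1.6 z [182.7 187.7 191.2] 1740
grip [676.6 130.7] [36.1 76.6] 88.7 z [244.7 262.7 267. ] 376
cork [556.3 176. ] [40.2 34. ] 3.8 z [55.  66.5 71. ] 204
plaque [469.9 -64.2] [110.   40.1] 85.8 z [41.9 46.5 50.9] 655
tray [ 652.9 -185.5] [140.4 150.5] 88.3 z [22.4 28.3 33. ] 455
tray all [ 657.2 -187.7] [153.1 159.5] 88.3 z [ 3.3  5.9 30.4] 2028
rack [ 444.7 -340.3] [149.1  17.4] 8.6 z [33.3 38.5 43.4] 379
rack [ 438.5 -299. ] [149.   17.1] 8.1 z [33.4 38.3 42.4] 375
figure [ 633.5 -432.6] [69.8 69.5] 45.5 z [ 11.   50.7 101.3] 600
jar [727.8 256.3] [73.  71.6] 7.5 z [ 37.4  87.8 154. ] 860
spat [806.3 -16.8] [ 17.7 147.7] 0.5 z [ 5.3  8.1 12.5] 221
green1 [568.4  47.9] [ 40.7 112.5] 73.3 z [12.  16.2 20.4] 626
green2 [343.6 -41.6] [110.4  42.4] 0.7 z [11.5 16.3 20.4] 651
```

View pics/crop0.png

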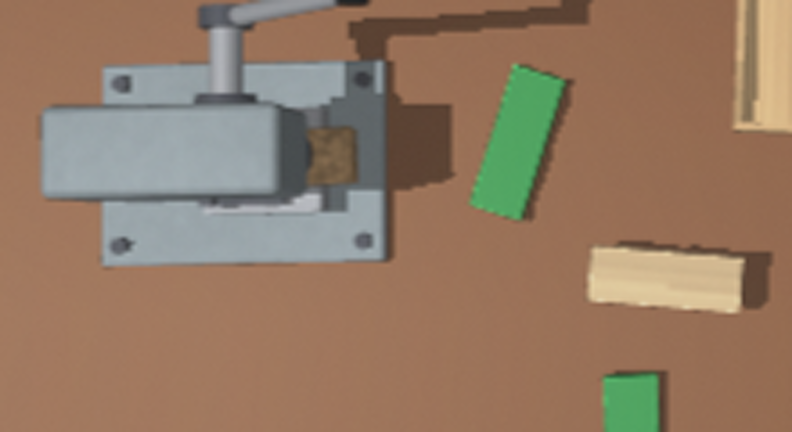

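The crop shows the plain tan plaque at crop (665,280), raised on its stock, so it is the one meant. The green ones at (518,140) and (632,400) lie on the table. The cork is at (330,155), protruding from the bed. Next: helper and first move.

```bash
cat >> h.py <<'E'
def tool(yaw,tilt=0):
    a=np.radians(yaw);x=np.array([np.cos(a),np.sin(a),0]);z=np.array([0,0,-1.]);
    return R.from_matrix(np.stack([x,np.cross(z,x),z],1))*R.from_euler('y',tilt,degrees=True)
def to(pos,yaw,tilt=0,R0=None):
    "needed: turn (deg, tool) first, then shift (mm) in turned axes; and shift in present axes"
    o=manip.get_obs();Rc=R0 or rot(o["ee_rot"]);Rt=tool(yaw,tilt);e=np.array(pos)-np.array(o["tcp_pos"])*1000
    w=(Rc.inv()*Rt).as_rotvec(degrees=True)
    print("turn",w.round(1),"rows",int(np.ceil(np.linalg.norm(w)/8.5)),"shift now-axes",Rc.inv().apply(e).round(1),"target-axes",Rt.inv().apply(e).round(1))
def st():
    o=manip.get_obs();print(round(o["time"],2),"tcp",(np.array(o["tcp_pos"])*1000).round(1),"F",np.round(o["wrist_force"],1),"w",round(o["gripper_width"],3),"grip",round(o["grip_force"],1),"x",rot(o["ee_rot"]).as_matrix()[:,0].round(3),"z",rot(o["ee_rot"]).as_matrix()[:,2].round(3))
E
python3 - <<'E'
from h import *
st();print(manip.grasp_offset)
to([500,-250,230],92)
R0=tool(17.2)
print(R0.inv().apply([56,330,-30]))
E
```

```text
0.1 tcp [ 191.8 -620.3  230.2] F [-0.6  0.1  0.1] w 0.999 grip 0.0 x [ 0.955  0.295 -0.   ] z [-0.001  0.002 -1.   ]
0.0187
turn [ -0.1  -0.1 -74.8] rows 9 shift now-axes [ 403.9 -262.7    0.8] target-axes [3.593e+02 3.210e+02 2.000e-01]
[ 151.07924479 -298.6822087    30.        ]
```

```bash
python3 -m creep '[{"tx":0.04,"ty":-0.026},{"tx":0.04,"ty":-0.026},{"tx":0.04,"ty":-0.026},{"tx":0.04,"ty":-0.026},{"tx":0.04,"ty":-0.026}]' 40
python3 -m creep '[{"tx":0.04,"ty":-0.026},{"tx":0.04,"ty":-0.026},{"tx":0.04,"ty":-0.026},{"tx":0.04,"ty":-0.026},{"tx":0.04,"ty":-0.026}]'
python3 -m creep '[{"tx":0.019,"ty":-0.037,"tz":0.004},{"tx":0.019,"ty":-0.037,"tz":0.004},{"tx":0.019,"ty":-0.037,"tz":0.004},{"tx":0.019,"ty":-0.037,"tz":0.004},{"tx":0.019,"ty":-0.037,"tz":0.004},{"tx":0.019,"ty":-0.037,"tz":0.004},{"tx":0.019,"ty":-0.037,"tz":0.004},{"tx":0.019,"ty":-0.037}]'
python3 -m creep '[{"wz":-8.3},{"wz":-8.3},{"wz":-8.3},{"wz":-8.3},{"wz":-8.3},{"wz":-8.3},{"wz":-8.3},{"wz":-8.3}]'
python3 -m creep '[{"wz":-8.3},{"wy":8},{"wy":8},{"wy":8},{"wy":8},{"wy":8},{}]'
python3 - <<'E'
from h import *
st();o=manip.get_obs()
im,d=viewer.get_image("wrist");cv2.imwrite("pics/w1.png",im);np.save("w1.npy",d)
c,M,oo=cam("wrist",o);P=cloud(c,M,oo,d)*1000
np.save("w1P.npy",P)
# cork: brown in hsv, z 45..72
m=(P[...,2]>48)&(P[...,2]<75)&(P[...,1]>140)&(P[...,1]<200)&(abs(P[...,0]-556)<35)&(d>0)
q=P[m];print(len(q),cv2.minAreaRect(q[:,:2].astype(np.float32)),np.percentile(q,[2,50,98],axis=0).round(1))
to([556,123,114],92,40)
E
```

```text
0.1 tcp [ 191.8 -620.3  230.2] F [-0.6  0.1  0.1] w 0.999 grip 0.0 x [ 0.955  0.295 -0.   ] z [-0.001  0.002 -1.   ]$[0]: bad value
$[0]: bad value
$[0]: bad value
$[0]: bad value
$[0]: bad value
Traceback (most recent call last):
IndexError: index -1 is out of bounds for axis 0 with size 0
```

View pics/w1.png

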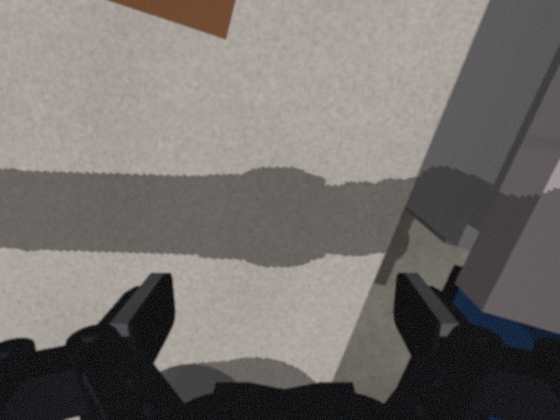

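The wrist view shows only the bare table and the fingers, because no move was accepted. I'll test the row format.

```bash
python3 -m creep '[{"tx":0.04,"ty":-0.026,"tz":0,"wx":0,"wy":0,"wz":0,"hand":1}]' 40 || python3 -m creep '[{"tx":0.01,"hand":1}]'; echo; python3 -m creep '[{"tx":0.04,"ty":-0.026,"hand":1}]'; python3 -m creep '[{"tx":0.01,"ty":-0.005}]'; python3 -m creep --help
```

```text
time: 0.25
tcp_pos: [0.215, -0.5889, 0.2302]
ee_rot: [0.001, 0.99, 0.143, -0.003]
wrist_force: [0.4, 0.4, -0.5]
gripper_width: 1.0
grip_force: 0.0
$[0]: bad value
$[0]: bad value
invalid input: not JSON, or not a number
```

All seven keys are required.

```bash
python3 -m creep '[{"tx":0.04,"ty":-0.026,"tz":0,"wx":0,"wy":0,"wz":0,"hand":1},{"tx":0.04,"ty":-0.026,"tz":0,"wx":0,"wy":0,"wz":0,"hand":1},{"tx":0.04,"ty":-0.026,"tz":0,"wx":0,"wy":0,"wz":0,"hand":1},{"tx":0.04,"ty":-0.026,"tz":0,"wx":0,"wy":0,"wz":0,"hand":1},{"tx":0.04,"ty":-0.026,"tz":0,"wx":0,"wy":0,"wz":0,"hand":1},{"tx":0.04,"ty":-0.026,"tz":0,"wx":0,"wy":0,"wz":0,"hand":1},{"tx":0.04,"ty":-0.026,"tz":0,"wx":0,"wy":0,"wz":0,"hand":1},{"tx":0.04,"ty":-0.026,"tz":0,"wx":0,"wy":0,"wz":0,"hand":1}]' 40 | head -3
python3 -m creep '[{"tx":0.04,"ty":-0.026,"tz":0,"wx":0,"wy":0,"wz":0,"hand":1},{"tx":0.019,"ty":-0.037,"tz":0.005,"wx":0,"wy":0,"wz":0,"hand":1},{"tx":0.019,"ty":-0.037,"tz":0.005,"wx":0,"wy":0,"wz":0,"hand":1},{"tx":0.019,"ty":-0.037,"tz":0.005,"wx":0,"wy":0,"wz":0,"hand":1},{"tx":0.019,"ty":-0.037,"tz":0.005,"wx":0,"wy":0,"wz":0,"hand":1},{"tx":0.019,"ty":-0.037,"tz":0.005,"wx":0,"wy":0,"wz":0,"hand":1},{"tx":0.019,"ty":-0.037,"tz":0.005,"wx":0,"wy":0,"wz":0,"hand":1},{"tx":0.019,"ty":-0.037,"tz":0,"wx":0,"wy":0,"wz":0,"hand":1}]' | head -3
python3 -m creep '[{"tx":0.019,"ty":-0.037,"tz":0,"wx":0,"wy":0,"wz":0,"hand":1},{"tx":0,"ty":0,"tz":0,"wx":0,"wy":0,"wz":-8.3,"hand":1},{"tx":0,"ty":0,"tz":0,"wx":0,"wy":0,"wz":-8.3,"hand":1},{"tx":0,"ty":0,"tz":0,"wx":0,"wy":0,"wz":-8.3,"hand":1},{"tx":0,"ty":0,"tz":0,"wx":0,"wy":0,"wz":-8.3,"hand":1},{"tx":0,"ty":0,"tz":0,"wx":0,"wy":0,"wz":-8.3,"hand":1},{"tx":0,"ty":0,"tz":0,"wx":0,"wy":0,"wz":-8.3,"hand":1},{"tx":0,"ty":0,"tz":0,"wx":0,"wy":0,"wz":-8.3,"hand":1}]' | head -3
python3 -m creep '[{"tx":0,"ty":0,"tz":0,"wx":0,"wy":0,"wz":-8.3,"hand":1},{"tx":0,"ty":0,"tz":0,"wx":0,"wy":0,"wz":-8.3,"hand":1},{"tx":0,"ty":0,"tz":0,"wx":0,"wy":8,"wz":0,"hand":1},{"tx":0,"ty":0,"tz":0,"wx":0,"wy":8,"wz":0,"hand":1},{"tx":0,"ty":0,"tz":0,"wx":0,"wy":8,"wz":0,"hand":1},{"tx":0,"ty":0,"tz":0,"wx":0,"wy":8,"wz":0,"hand":1},{"tx":0,"ty":0,"tz":0,"wx":0,"wy":8,"wz":0,"hand":1},{"tx":0,"ty":0,"tz":0,"wx":0,"wy":0,"wz":0,"hand":1}]' | head -3
python3 - <<'E'
from h import *
st();o=manip.get_obs()
im,d=viewer.get_image("wrist");cv2.imwrite("pics/w2.png",im);np.save("w2.npy",d)
c,M,oo=cam("wrist",o);P=cloud(c,M,oo,d)*1000
m=(P[...,2]>48)&(P[...,2]<75)&(P[...,1]>140)&(P[...,1]<180)&(abs(P[...,0]-556)<35)&(d>0)
q=P[m];print(len(q))
if len(q): print(cv2.minAreaRect(q[:,:2].astype(np.float32)),np.percentile(q,[2,50,98],axis=0).round(1))
to([556,123,114],92,40)
E
```

```text
time: 1.05
tcp_pos: [0.4676, -0.2894, 0.2312]
ee_rot: [-0.0, 0.989, 0.149, -0.0]
time: 1.85
tcp_pos: [0.5473, 0.0338, 0.2005]
ee_rot: [-0.0, 0.989, 0.149, -0.001]
time: 2.65
tcp_pos: [0.5549, 0.0731, 0.2011]
ee_rot: [-0.0, 0.79, 0.613, -0.0]
time: 3.45
tcp_pos: [0.5554, 0.0659, 0.1963]
ee_rot: [-0.247, 0.658, 0.67, 0.237]
3.45 tcp [555.4  65.9 196.3] F [-0.4 -0.8 -1.4] w 0.999 grip 0.0 x [-0.011  0.766  0.643] z [-0.02   0.643 -0.766]
1287
((556.8967895507812, 170.66384887695312), (39.755592346191406, 18.917490005493164), 0.6748952269554138) [[537.7 161.5  49.4]
 [556.1 166.7  67.7]
 [575.6 179.6  69.5]]
turn [ 0.1  0.  -0.6] rows 1 shift now-axes [-13.5   2.7  99.1] target-axes [-13.6   2.7  99.1]
```

View pics/w2.png

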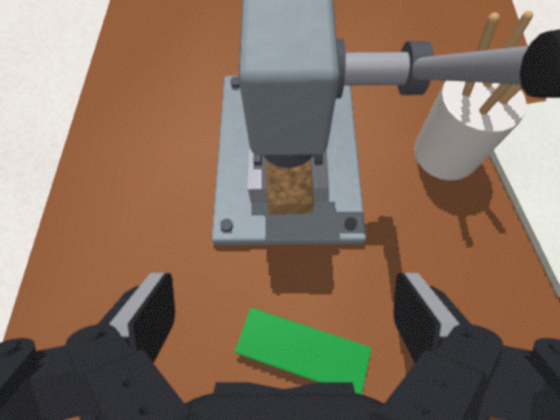

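The wrist view shows the cork at (290,187) under the head, straight ahead of the tool, with the jar and lever off to the right. I'll approach and grip.

```bash
python3 -m creep '[{"tx":-0.0022,"ty":0.0009,"tz":0.047,"wx":0,"wy":0,"wz":0,"hand":1},{"tx":-0.0022,"ty":0.0009,"tz":0.047,"wx":0,"wy":0,"wz":0,"hand":1},{"tx":-0.0022,"ty":0.0009,"tz":0.047,"wx":0,"wy":0,"wz":0,"hand":1},{"tx":-0.0022,"ty":0.0009,"tz":0.03,"wx":0,"wy":0,"wz":0,"hand":1},{"tx":0,"ty":0,"tz":0.018,"wx":0,"wy":0,"wz":0,"hand":1},{"tx":0,"ty":0,"tz":0,"wx":0,"wy":0,"wz":0,"hand":1}]'
python3 -m creep '[{"tx":0,"ty":0,"tz":0,"wx":0,"wy":0,"wz":0,"hand":0},{"tx":0,"ty":0,"tz":0,"wx":0,"wy":0,"wz":0,"hand":0},{"tx":0,"ty":0,"tz":0,"wx":0,"wy":0,"wz":0,"hand":0},{"tx":0,"ty":0,"tz":0,"wx":0,"wy":0,"wz":0,"hand":0},{"tx":0,"ty":0,"tz":0,"wx":0,"wy":0,"wz":0,"hand":0},{"tx":0,"ty":0,"tz":0,"wx":0,"wy":0,"wz":0,"hand":0}]' 40
```

```text
time: 4.1
tcp_pos: [0.5525, 0.1929, 0.0513]
ee_rot: [-0.247, 0.651, 0.678, 0.236]
wrist_force: [-0.3, 0.1, 0.3]
gripper_width: 1.001
grip_force: 0.0
time: 4.7
tcp_pos: [0.5559, 0.1875, 0.0522]
ee_rot: [-0.245, 0.654, 0.675, 0.239]
wrist_force: [-0.1, -3.5, 6.8]
gripper_width: 0.46
grip_force: 41.1
```

```bash
python3 -m creep '[{"tx":0.005,"ty":0,"tz":-0.006,"wx":0,"wy":0,"wz":0,"hand":0},{"tx":0.005,"ty":0,"tz":-0.006,"wx":0,"wy":0,"wz":0,"hand":0},{"tx":0,"ty":0,"tz":0,"wx":0,"wy":0,"wz":0,"hand":0},{"tx":-0.028,"ty":0,"tz":-0.0236,"wx":0,"wy":0,"wz":0,"hand":0},{"tx":-0.028,"ty":0,"tz":-0.0236,"wx":0,"wy":0,"wz":0,"hand":0},{"tx":-0.028,"ty":0,"tz":-0.0236,"wx":0,"wy":0,"wz":0,"hand":0},{"tx":-0.028,"ty":0,"tz":-0.0236,"wx":0,"wy":0,"wz":0,"hand":0},{"tx":0,"ty":0,"tz":0,"wx":0,"wy":0,"wz":0,"hand":0}]'
python3 - <<'E'
from h import *
st()
# over tray: TCP so that cork (centre ~40 mm beyond grasp) is above tray centre
to([653,-215,140],92,40)
E
```

```text
time: 5.5
tcp_pos: [0.5618, 0.0336, 0.0645]
ee_rot: [-0.242, 0.658, 0.672, 0.237]
wrist_force: [0.3, -0.8, -1.1]
gripper_width: 0.462
grip_force: 40.3
5.5 tcp [561.8  33.6  64.5] F [ 0.3 -0.8 -1.1] w 0.462 grip 40.3 x [-0.016  0.77   0.638] z [-0.014  0.638 -0.77 ]
turn [ 0.5  0.3 -0.6] rows 1 shift now-axes [-144.6   85.9 -218. ] target-axes [-144.2   82.5 -219.6]
```

```bash
python3 -m creep '[{"tx":-0.023,"ty":0.0143,"tz":-0.0355,"wx":0,"wy":0,"wz":0,"hand":0},{"tx":-0.023,"ty":0.0143,"tz":-0.0355,"wx":0,"wy":0,"wz":0,"hand":0},{"tx":-0.023,"ty":0.0143,"tz":-0.0355,"wx":0,"wy":0,"wz":0,"hand":0},{"tx":-0.023,"ty":0.0143,"tz":-0.0355,"wx":0,"wy":0,"wz":0,"hand":0},{"tx":-0.023,"ty":0.0143,"tz":-0.0355,"wx":0,"wy":0,"wz":0,"hand":0},{"tx":-0.023,"ty":0.0143,"tz":-0.0355,"wx":0,"wy":0,"wz":0,"hand":0},{"tx":0,"ty":0,"tz":0,"wx":0,"wy":0,"wz":0,"hand":0}]'
python3 -m creep '[{"tx":-0.027,"ty":0,"tz":0.0322,"wx":0,"wy":0,"wz":0,"hand":0},{"tx":-0.027,"ty":0,"tz":0.0322,"wx":0,"wy":0,"wz":0,"hand":0},{"tx":0,"ty":0,"tz":0,"wx":0,"wy":0,"wz":0,"hand":0},{"tx":0,"ty":0,"tz":0,"wx":0,"wy":0,"wz":0,"hand":0}]'
python3 - <<'E'
from h import *
st()
to([653,-207.5,15],92,40)
c,M,o=cam("top");im,d=viewer.get_image("top");P=cloud(c,M,o,d)*1000;np.save("t.npy",P);cv2.imwrite("pics/top1.png",im)
E
```

```text
time: 6.2
tcp_pos: [0.6563, -0.2057, 0.1414]
ee_rot: [-0.24, 0.657, 0.673, 0.239]
wrist_force: [-1.0, -0.4, -1.1]
gripper_width: 0.458
grip_force: 40.6
time: 6.6
tcp_pos: [0.6532, -0.1966, 0.0573]
ee_rot: [-0.247, 0.653, 0.675, 0.238]
wrist_force: [-0.9, 0.2, 0.4]
gripper_width: 0.462
grip_force: 40.5
6.6 tcp [ 653.2 -196.6   57.3] F [-0.9  0.2  0.4] w 0.462 grip 40.5 x [-0.025  0.764  0.645] z [-0.023  0.645 -0.764]
turn [-0.  -0.2 -0.1] rows 1 shift now-axes [-35.6  -0.5  25.3] target-axes [-35.5  -0.6  25.4]
```

```bash
python3 -m creep '[{"tx":-0.018,"ty":0,"tz":0.013,"wx":0,"wy":0,"wz":0,"hand":0},{"tx":-0.018,"ty":0,"tz":0.013,"wx":0,"wy":0,"wz":0,"hand":0},{"tx":0,"ty":0,"tz":0,"wx":0,"wy":0,"wz":0,"hand":0},{"tx":0,"ty":0,"tz":0,"wx":0,"wy":0,"wz":0,"hand":0}]'
python3 -m creep '[{"tx":0,"ty":0,"tz":0,"wx":0,"wy":0,"wz":0,"hand":0.8},{"tx":0,"ty":0,"tz":0,"wx":0,"wy":0,"wz":0,"hand":0.8},{"tx":0,"ty":0,"tz":0,"wx":0,"wy":0,"wz":0,"hand":0.8},{"tx":0,"ty":0,"tz":-0.03,"wx":0,"wy":0,"wz":0,"hand":0.8},{"tx":0,"ty":0,"tz":-0.045,"wx":0,"wy":0,"wz":0,"hand":0.8},{"tx":0,"ty":0,"tz":-0.045,"wx":0,"wy":0,"wz":0,"hand":1},{"tx":0,"ty":0,"tz":0,"wx":0,"wy":0,"wz":0,"hand":1}]'
python3 - <<'E'
from h import *
st()
c,M,o=cam("top");im,d=viewer.get_image("top");P=cloud(c,M,o,d)*1000;np.save("t.npy",P);cv2.imwrite("pics/top2.png",im)
Q=P[150:230,285:360];I=im[150:230,285:360]
hsv=cv2.cvtColor(I,cv2.COLOR_BGR2HSV)
m=(abs(Q[...,0]-653)<66)&(abs(Q[...,1]+185)<60)&(Q[...,2]>18)&(Q[...,2]<50)
q=Q[m];print(len(q),cv2.minAreaRect(q[:,:2].astype(np.float32)),np.percentile(q[:,2],[5,50,95]))
to([470,-180,150],85.8,40)
E
```

```text
time: 7.05
tcp_pos: [0.6544, -0.2091, 0.0153]
ee_rot: [-0.245, 0.653, 0.675, 0.238]
wrist_force: [-0.3, -0.1, -0.1]
gripper_width: 0.461
grip_force: 40.7
time: 7.75
tcp_pos: [0.6591, -0.2927, 0.1122]
ee_rot: [-0.238, 0.656, 0.674, 0.24]
wrist_force: [-0.8, -1.1, 0.3]
gripper_width: 0.997
grip_force: 0.0
7.75 tcp [ 659.1 -292.7  112.2] F [-0.8 -1.1  0.3] w 0.997 grip 0.0 x [-0.025  0.771  0.636] z [-0.007  0.636 -0.771]
572 ((652.694580078125, -186.7548370361328), (40.72135925292969, 100.1128921508789), 3.0101394653320312) [23.19605344 27.29911613 31.3880075 ]
turn [-3.4  0.3  4.7] rows 1 shift now-axes [ 114.8 -184.5   41.3] target-axes [  99.2 -195.4   30.3]
```

The cork lies flat in the tray, centred within 2 mm. Next is the plaque.

```bash
python3 -m creep '[{"tx":0.02,"ty":-0.04,"tz":0.006,"wx":-3.4,"wy":0.3,"wz":4.7,"hand":1},{"tx":0.02,"ty":-0.04,"tz":0.006,"wx":0,"wy":0,"wz":0,"hand":1},{"tx":0.02,"ty":-0.04,"tz":0.006,"wx":0,"wy":0,"wz":0,"hand":1},{"tx":0.02,"ty":-0.04,"tz":0.006,"wx":0,"wy":0,"wz":0,"hand":1},{"tx":0,"ty":-0.03,"tz":0,"wx":0,"wy":0,"wz":0,"hand":1},{"tx":0,"ty":0,"tz":0,"wx":0,"wy":0,"wz":0,"hand":1},{"tx":0,"ty":0,"tz":0,"wx":0,"wy":0,"wz":0,"hand":1},{"tx":0,"ty":0,"tz":0,"wx":0,"wy":0,"wz":0,"hand":1}]'
python3 - <<'E'
from h import *
st();o=manip.get_obs()
im,d=viewer.get_image("wrist");cv2.imwrite("pics/w3.png",im)
c,M,oo=cam("wrist",o);P=cloud(c,M,oo,d)*1000
m=(P[...,2]>38)&(P[...,2]<60)&(abs(P[...,1]+64)<75)&(abs(P[...,0]-470)<50)&(d>0)
q=P[m];print(len(q))
if len(q): print(cv2.minAreaRect(q[:,:2].astype(np.float32)),np.percentile(q,[1,50,99],axis=0).round(1))
to([463.3,-155,97.5],85.8,40)
to([467.5,-97,28.5],85.8,40)
E
```

```text
time: 8.6
tcp_pos: [0.4753, -0.2042, 0.1394]
ee_rot: [-0.239, 0.683, 0.644, 0.249]
wrist_force: [0.4, 0.1, 0.5]
gripper_width: 1.002
grip_force: 0.0
8.6 tcp [ 475.3 -204.2  139.4] F [0.4 0.1 0.5] w 1.002 grip 0.0 x [0.046 0.761 0.647] z [ 0.032  0.646 -0.763]
5853
((469.5881042480469, -61.622100830078125), (111.16412353515625, 40.00326156616211), 85.88501739501953) [[ 448.1 -117.    39.9]
 [ 469.3  -70.1   47.2]
 [ 490.8   -8.4   48.6]]
turn [-0.9 -0.3  0.6] rows 1 shift now-axes [  9.8 -14.7  63.3] target-axes [  9.9 -15.8  63. ]
turn [-0.9 -0.3  0.6] rows 1 shift now-axes [  9.5 -13.4 153.5] target-axes [ 10.1 -15.8 153.2]
```

```bash
python3 -m creep '[{"tx":0.01,"ty":-0.0155,"tz":0.03,"wx":-0.9,"wy":-0.3,"wz":0.6,"hand":1},{"tx":0,"ty":0,"tz":0.035,"wx":0,"wy":0,"wz":0,"hand":1},{"tx":0,"ty":0,"tz":0.035,"wx":0,"wy":0,"wz":0,"hand":1},{"tx":0,"ty":0,"tz":0.03,"wx":0,"wy":0,"wz":0,"hand":1},{"tx":0,"ty":0,"tz":0,"wx":0,"wy":0,"wz":0,"hand":1},{"tx":0,"ty":0,"tz":0,"wx":0,"wy":0,"wz":0,"hand":1}]'
python3 - <<'E'
from h import *
st();to([467.5,-96,28.5],85.8,40)
E
```

```text
time: 9.25
tcp_pos: [0.4661, -0.1126, 0.0465]
ee_rot: [-0.233, 0.689, 0.64, 0.251]
wrist_force: [1.4, -1.0, 0.0]
gripper_width: 0.999
grip_force: 0.0
9.25 tcp [ 466.1 -112.6   46.5] F [ 1.4 -1.   0. ] w 0.999 grip 0.0 x [0.057 0.764 0.643] z [ 0.047  0.641 -0.766]
turn [ 0. -0. -0.] rows 1 shift now-axes [ 1.1  0.2 24.5] target-axes [ 1.1  0.2 24.5]
```

```bash
python3 -m creep '[{"tx":0.001,"ty":0,"tz":0.0245,"wx":0,"wy":0,"wz":0,"hand":1},{"tx":0,"ty":0,"tz":0,"wx":0,"wy":0,"wz":0,"hand":1},{"tx":0,"ty":0,"tz":0,"wx":0,"wy":0,"wz":0,"hand":0.6},{"tx":0,"ty":0,"tz":0,"wx":0,"wy":0,"wz":0,"hand":0},{"tx":0,"ty":0,"tz":0,"wx":0,"wy":0,"wz":0,"hand":0},{"tx":0,"ty":0,"tz":0,"wx":0,"wy":0,"wz":0,"hand":0},{"tx":0,"ty":0,"tz":0,"wx":0,"wy":0,"wz":0,"hand":0},{"tx":0,"ty":0,"tz":0,"wx":0,"wy":0,"wz":0,"hand":0}]' 50
python3 - <<'E'
from h import *
st();to([467.5,-96,28.5],85.8,40)
E
```

```text
time: 10.05
tcp_pos: [0.467, -0.0972, 0.0291]
ee_rot: [-0.232, 0.689, 0.639, 0.251]
wrist_force: [-0.6, -3.3, 6.7]
gripper_width: 0.454
grip_force: 52.0
10.05 tcp [467.  -97.2  29.1] F [-0.6 -3.3  6.7] w 0.454 grip 52.0 x [0.058 0.765 0.642] z [ 0.049  0.64  -0.767]
turn [ 0.1  0.1 -0.1] rows 1 shift now-axes [0.5 0.4 1.3] target-axes [0.5 0.4 1.3]
```

```bash
python3 -m creep '[{"tx":0.0128,"ty":0,"tz":-0.0154,"wx":0,"wy":0,"wz":0,"hand":0},{"tx":0.0256,"ty":0,"tz":-0.0308,"wx":0,"wy":0,"wz":0,"hand":0},{"tx":0,"ty":0,"tz":0,"wx":0,"wy":0,"wz":0,"hand":0},{"tx":0,"ty":0,"tz":0,"wx":0,"wy":0,"wz":0,"hand":0},{"tx":0,"ty":0,"tz":0,"wx":0,"wy":0,"wz":0,"hand":0}]'
python3 - <<'E'
from h import *
st();to([558,55,75],91.8,40)
E
```

```text
time: 10.55
tcp_pos: [0.4657, -0.0968, 0.0876]
ee_rot: [-0.233, 0.689, 0.639, 0.25]
wrist_force: [0.8, 0.4, -1.1]
gripper_width: 0.456
grip_force: 51.3
10.55 tcp [465.7 -96.8  87.6] F [ 0.8  0.4 -1.1] w 0.456 grip 51.3 x [0.058 0.764 0.642] z [ 0.046  0.64  -0.767]
turn [ 3.8  0.  -4.7] rows 1 shift now-axes [113.3  80.8 111.1] target-axes [105.9  97.1 105.3]
```

```bash
python3 -m creep '[{"tx":0,"ty":0,"tz":0,"wx":3.8,"wy":0,"wz":-4.7,"hand":0},{"tx":0.0265,"ty":0.0243,"tz":0.0263,"wx":0,"wy":0,"wz":0,"hand":0},{"tx":0.0265,"ty":0.0243,"tz":0.0263,"wx":0,"wy":0,"wz":0,"hand":0},{"tx":0.0265,"ty":0.0243,"tz":0.0263,"wx":0,"wy":0,"wz":0,"hand":0},{"tx":0.0265,"ty":0.0243,"tz":0.0263,"wx":0,"wy":0,"wz":0,"hand":0},{"tx":0,"ty":0,"tz":0,"wx":0,"wy":0,"wz":0,"hand":0},{"tx":0,"ty":0,"tz":0,"wx":0,"wy":0,"wz":0,"hand":0},{"tx":0,"ty":0,"tz":0,"wx":0,"wy":0,"wz":0,"hand":0}]'
python3 - <<'E'
from h import *
st();o=manip.get_obs()
im,d=viewer.get_image("wrist");cv2.imwrite("pics/w4.png",im)
c,M,oo=cam("wrist",o);P=cloud(c,M,oo,d)*1000;np.save("w4P.npy",P)
def f(n,m):
    q=P[m&(d>0)]
    if len(q)>20: print(n,len(q),*[np.round(v,1) for v in cv2.minAreaRect(q[:,:2].astype(np.float32))],np.percentile(q,[1,50,99],axis=0).round(1).tolist())
    else: print(n,len(q))
X,Y,Z=P[...,0],P[...,1],P[...,2];nx=abs(X-556)<60
f("headfront",nx&(Z>110)&(Z<185)&(Y>165)&(Y<200)&(abs(X-556)<45))
f("headtop",nx&(Z>184)&(Z<200)&(Y>175)&(Y<345))
f("plaque",nx&(Z>60)&(Z<100)&(Y>60)&(Y<165)&(abs(X-556)<24))
f("bed",nx&(Z>38)&(Z<48)&(Y>175)&(Y<240))
f("base",(abs(X-556)<90)&(Z>9)&(Z<22)&(Y>135)&(Y<360))
E
```

```text
time: 11.35
tcp_pos: [0.5581, 0.0538, 0.0746]
ee_rot: [-0.245, 0.655, 0.674, 0.237]
wrist_force: [0.3, -0.3, -1.3]
gripper_width: 0.46
grip_force: 51.1
11.35 tcp [558.1  53.8  74.6] F [ 0.3 -0.3 -1.3] w 0.46 grip 51.1 x [-0.022  0.767  0.642] z [-0.02   0.641 -0.767]
headfront 0
headtop 0
plaque 15939 [556.7 102.8] [40.2 86.5] 1.2 [[537.3, 60.6, 91.2], [556.9, 95.5, 92.6], [576.4, 143.8, 93.9]]
bed 5786 [554.  214.8] [76.2 52.1] 1.4 [[516.7, 188.8, 39.7], [553.9, 210.5, 44.3], [591.5, 239.1, 46.8]]
base 15435 [553.5 229.7] [150.2 162. ] 1.7 [[480.0, 148.7, 10.6], [586.4, 201.3, 14.3], [627.7, 307.2, 20.6]]
```

View pics/w4.png

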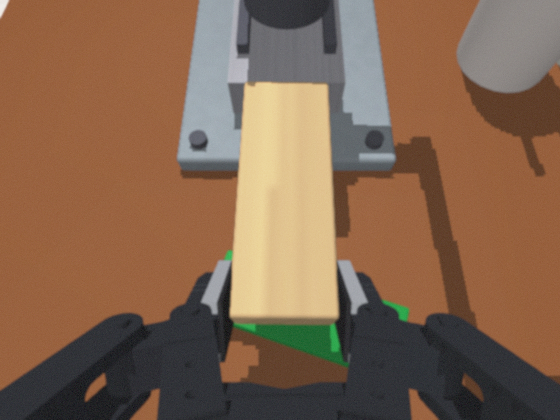

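The wrist view shows the plaque held straight, with its far end at (290,88) and lined up with the bed and guides at (243,40) and (328,35). I'll insert above guide height.

```bash
python3 -m creep '[{"tx":-0.0113,"ty":0,"tz":0.0135,"wx":0,"wy":0,"wz":0,"hand":0},{"tx":0.0142,"ty":0.0001,"tz":0.0119,"wx":0,"wy":0,"wz":0,"hand":0},{"tx":0.0284,"ty":0.0002,"tz":0.0237,"wx":0,"wy":0,"wz":0,"hand":0},{"tx":0.0284,"ty":0.0002,"tz":0.0237,"wx":0,"wy":0,"wz":0,"hand":0},{"tx":0.0142,"ty":0.0001,"tz":0.0119,"wx":0,"wy":0,"wz":0,"hand":0},{"tx":0,"ty":0,"tz":0,"wx":0,"wy":0,"wz":0,"hand":0},{"tx":0,"ty":0,"tz":0,"wx":0,"wy":0,"wz":0,"hand":0},{"tx":0,"ty":0,"tz":0,"wx":0,"wy":0,"wz":0,"hand":0}]'
python3 - <<'E'
from h import *
st();o=manip.get_obs()
im,d=viewer.get_image("wrist");cv2.imwrite("pics/w5.png",im)
c,M,oo=cam("wrist",o);P=cloud(c,M,oo,d)*1000
def f(n,m):
    q=P[m&(d>0)]
    if len(q)>20: print(n,len(q),*[np.round(v,1) for v in cv2.minAreaRect(q[:,:2].astype(np.float32))],np.percentile(q,[1,50,99],axis=0).round(1).tolist())
    else: print(n,len(q))
X,Y,Z=P[...,0],P[...,1],P[...,2];nx=abs(X-556)<60
f("plaque",nx&(Z>68)&(Z<84)&(Y>140)&(abs(X-556)<24))
f("bed",nx&(Z>38)&(Z<49)&(Y>175)&(Y<240))
f("guides",nx&(Z>50.5)&(Z<56)&(Y>195)&(Y<255)&(abs(X-554)<32))
to([555.3,170,44.1],91.8,40)
E
```

```text
time: 12.2
tcp_pos: [0.5565, 0.1646, 0.0579]
ee_rot: [-0.244, 0.655, 0.674, 0.238]
wrist_force: [0.2, -1.2, -0.8]
gripper_width: 0.457
grip_force: 51.2
12.2 tcp [556.5 164.6  57.9] F [ 0.2 -1.2 -0.8] w 0.457 grip 51.2 x [-0.022  0.767  0.641] z [-0.018  0.641 -0.767]
plaque 13808 [556.  171.1] [48.  62.1] 0.1 [[534.4, 143.6, 70.1], [556.2, 166.0, 75.9], [577.8, 195.7, 82.5]]
bed 3119 [554.5 205.8] [76.4 33.1] 1.8 [[516.7, 188.8, 38.9], [530.2, 202.4, 44.3], [592.3, 220.5, 48.0]]
guides 181 [553.8 216.2] [63.7  3.6] 1.8 [[522.0, 213.6, 50.6], [528.8, 215.6, 52.0], [585.6, 218.5, 53.5]]
turn [ 0.1  0.1 -0.1] rows 1 shift now-axes [-4.6 -1.1 14.2] target-axes [-4.6 -1.1 14.2]
```

```bash
python3 -m creep '[{"tx":0,"ty":-0.0008,"tz":0,"wx":0,"wy":0,"wz":0,"hand":0},{"tx":-0.0029,"ty":0,"tz":0.0034,"wx":0,"wy":0,"wz":0,"hand":0},{"tx":-0.0029,"ty":0,"tz":0.0034,"wx":0,"wy":0,"wz":0,"hand":0},{"tx":-0.0026,"ty":0,"tz":0.0031,"wx":0,"wy":0,"wz":0,"hand":0},{"tx":0,"ty":0,"tz":0,"wx":0,"wy":0,"wz":0,"hand":0},{"tx":0,"ty":0,"tz":0,"wx":0,"wy":0,"wz":0,"hand":0}]'
python3 -c "
from h import *
st()"
```

```text
time: 12.85
tcp_pos: [0.5552, 0.1662, 0.0454]
ee_rot: [-0.245, 0.654, 0.675, 0.238]
wrist_force: [0.0, 0.7, -0.1]
gripper_width: 0.455
grip_force: 51.2
12.85 tcp [555.2 166.2  45.4] F [ 0.   0.7 -0.1] w 0.455 grip 51.2 x [-0.024  0.766  0.642] z [-0.019  0.642 -0.766]
```

```bash
for i in 1; do
python3 -m creep '[{"tx":0.0015,"ty":0,"tz":0.0013,"wx":0,"wy":0,"wz":0,"hand":0},{"tx":0.0015,"ty":0,"tz":0.0013,"wx":0,"wy":0,"wz":0,"hand":0},{"tx":0,"ty":0,"tz":0,"wx":0,"wy":0,"wz":0,"hand":0}]' | grep -E 'tcp|wrist'
python3 -m creep '[{"tx":0.0015,"ty":0,"tz":0.0013,"wx":0,"wy":0,"wz":0,"hand":0},{"tx":0,"ty":0,"tz":0,"wx":0,"wy":0,"wz":0,"hand":0}]' | grep -E 'tcp|wrist'
python3 -m creep '[{"tx":0.0015,"ty":0,"tz":0.0013,"wx":0,"wy":0,"wz":0,"hand":0},{"tx":0,"ty":0,"tz":0,"wx":0,"wy":0,"wz":0,"hand":0}]' | grep -E 'tcp|wrist'
done
```

```text
tcp_pos: [0.5551, 0.1708, 0.0459]
wrist_force: [0.3, -0.1, -0.1]
tcp_pos: [0.555, 0.1725, 0.0457]
wrist_force: [0.3, -0.4, -0.8]
tcp_pos: [0.5553, 0.1729, 0.045]
wrist_force: [-0.3, -3.2, -0.3]
```

```bash
python3 -m creep '[{"tx":-0.0006,"ty":0,"tz":0.0008,"wx":0,"wy":0,"wz":0,"hand":0},{"tx":-0.0005,"ty":0,"tz":0.0002,"wx":0,"wy":0,"wz":0,"hand":0},{"tx":0,"ty":0,"tz":0,"wx":0,"wy":0,"wz":0,"hand":0}]' | grep -E 'tcp|wrist'
python3 -m creep '[{"tx":0,"ty":0,"tz":0,"wx":0,"wy":0,"wz":0,"hand":0.8},{"tx":0,"ty":0,"tz":0,"wx":0,"wy":0,"wz":0,"hand":0.8},{"tx":0,"ty":0,"tz":0,"wx":0,"wy":0,"wz":0,"hand":0.8},{"tx":0,"ty":0,"tz":-0.02,"wx":0,"wy":0,"wz":0,"hand":0.8},{"tx":0,"ty":0,"tz":-0.04,"wx":0,"wy":0,"wz":0,"hand":0.8},{"tx":0,"ty":0,"tz":-0.04,"wx":0,"wy":0,"wz":0,"hand":0.8},{"tx":0,"ty":0,"tz":-0.03,"wx":0,"wy":0,"wz":0,"hand":1},{"tx":0,"ty":0,"tz":0,"wx":0,"wy":0,"wz":0,"hand":1}]'
python3 -m creep '[{"tx":0,"ty":0,"tz":0,"wx":0,"wy":0,"wz":0,"hand":0},{"tx":0,"ty":0,"tz":0,"wx":0,"wy":0,"wz":0,"hand":0},{"tx":0,"ty":0,"tz":0,"wx":0,"wy":0,"wz":0,"hand":0}]' | head -1
python3 - <<'E'
from h import *
st();o=manip.get_obs()
im,d=viewer.get_image("wrist");cv2.imwrite("pics/w6.png",im)
c,M,oo=cam("wrist",o);P=cloud(c,M,oo,d)*1000
def f(n,m):
    q=P[m&(d>0)]
    if len(q)>20: print(n,len(q),*[np.round(v,1) for v in cv2.minAreaRect(q[:,:2].astype(np.float32))],np.percentile(q,[1,50,99],axis=0).round(1).tolist())
    else: print(n,len(q))
    return q
X,Y,Z=P[...,0],P[...,1],P[...,2];nx=abs(X-556)<60
q=f("plaque",nx&(Z>56)&(Z<70)&(Y>140)&(Y<245)&(abs(X-556)<24))
q=q[q[:,2]>59]
A=np.c_[q[:,:2],np.ones(len(q))];print("slopes",np.linalg.lstsq(A,q[:,2],rcond=None)[0])
f("bed",nx&(Z>38)&(Z<49)&(Y>175)&(Y<240))
for y in(685,): to([680,60,290],91.8,0); to([680,118,290],91.8,0)
E
```

```text
tcp_pos: [0.5554, 0.173, 0.0441]
wrist_force: [-0.8, -5.3, 3.4]
time: 14.65
tcp_pos: [0.5606, 0.0876, 0.1461]
ee_rot: [-0.241, 0.655, 0.674, 0.24]
wrist_force: [-0.2, -0.4, -1.3]
gripper_width: 0.998
grip_force: 0.0
time: 14.95
14.95 tcp [556.4  91.8 142.8] F [-0.3  0.4  0.7] w 0.516 grip 0.0 x [-0.025  0.765  0.643] z [-0.022  0.643 -0.766]
plaque 3618 [554.4 182.1] [40.1 56.2] 1.2 [[534.9, 154.4, 57.2], [554.6, 176.7, 62.2], [573.8, 206.1, 63.7]]
slopes [-1.88128520e-03  4.90007950e-03  6.23550147e+01]
bed 1679 [554.1 210.6] [76.2 43.5] 1.3 [[516.4, 188.7, 38.8], [575.6, 204.0, 44.2], [591.9, 230.0, 48.1]]
turn [ -0.1 -40.    0.1] rows 5 shift now-axes [  67.3  122.2 -135.8] target-axes [ -35.5  122.4 -147.2]
turn [ -0.1 -40.    0.1] rows 5 shift now-axes [111.7 124.1 -98.5] target-axes [  22.4  124.2 -147.2]
```

View pics/w6.png

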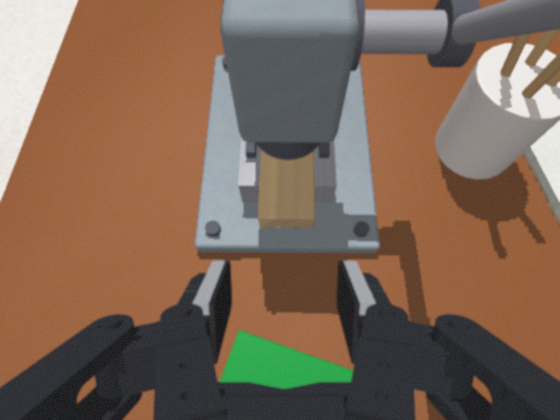

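The wrist view shows the plaque seated at (288,190) between the guides under the die. It is flat and sticks out 35 mm. Now the lever: up, untilt, then over.

```bash
python3 -m creep '[{"tx":0.0257,"ty":0,"tz":-0.0307,"wx":0,"wy":0,"wz":0,"hand":0},{"tx":0.0257,"ty":0,"tz":-0.0307,"wx":0,"wy":0,"wz":0,"hand":0},{"tx":0.0257,"ty":0,"tz":-0.0307,"wx":0,"wy":0,"wz":0,"hand":0},{"tx":0.0257,"ty":0,"tz":-0.0307,"wx":0,"wy":0,"wz":0,"hand":0},{"tx":0,"ty":0,"tz":0,"wx":0,"wy":0,"wz":0,"hand":0}]' | head -2
python3 -m creep '[{"tx":0,"ty":0,"tz":0,"wx":0,"wy":-8,"wz":0,"hand":0},{"tx":0,"ty":0,"tz":0,"wx":0,"wy":-8,"wz":0,"hand":0},{"tx":0,"ty":0,"tz":0,"wx":0,"wy":-8,"wz":0,"hand":0},{"tx":0,"ty":0,"tz":0,"wx":0,"wy":-8,"wz":0,"hand":0},{"tx":0,"ty":0,"tz":0,"wx":0,"wy":-8,"wz":0,"hand":0},{"tx":0,"ty":0,"tz":0,"wx":0,"wy":0,"wz":0,"hand":0},{"tx":0,"ty":0,"tz":0,"wx":0,"wy":0,"wz":0,"hand":0}]' | head -2
python3 - <<'E'
from h import *
st();o=manip.get_obs()
im,d=viewer.get_image("wrist");cv2.imwrite("pics/w7.png",im)
c,M,oo=cam("wrist",o);P=cloud(c,M,oo,d)*1000
X,Y,Z=P[...,0],P[...,1],P[...,2]
m=(d>0)&(Z>225)&(Z<285)&(X>640)&(X<725)&(Y>90)&(Y<160)
q=P[m];print(len(q))
if len(q):print(np.percentile(q,[1,50,99],axis=0).round(1)); t=q[q[:,2]>np.percentile(q[:,2],80)];print(t.mean(0))
to([682,126,300],91.8,0)
E
```

```text
time: 15.5
tcp_pos: [0.5595, 0.0929, 0.3095]
time: 16.2
tcp_pos: [0.5566, 0.0919, 0.3028]
16.2 tcp [556.6  91.9 302.8] F [-0.3 -1.   0.3] w -0.001 grip 0.0 x [-0.035  0.999  0.001] z [-0.001  0.001 -1.   ]
5448
[[640.2 117.7 231.9]
 [659.4 131.7 263.9]
 [691.7 158.7 267.2]]
[665.22275159 127.21183867 266.44147111]
turn [-0.1  0.  -0. ] rows 1 shift now-axes [ 32.4 126.1   2.4] target-axes [ 32.3 126.1   2.5]
```

```bash
python3 -m creep '[{"tx":0.0108,"ty":0.042,"tz":0,"wx":0,"wy":0,"wz":0,"hand":0},{"tx":0.0108,"ty":0.042,"tz":0,"wx":0,"wy":0,"wz":0,"hand":0},{"tx":0.0108,"ty":0.042,"tz":0,"wx":0,"wy":0,"wz":0,"hand":0},{"tx":0,"ty":0,"tz":0,"wx":0,"wy":0,"wz":0,"hand":0},{"tx":0,"ty":0,"tz":0.02,"wx":0,"wy":0,"wz":0,"hand":0},{"tx":0,"ty":0,"tz":0.01,"wx":0,"wy":0,"wz":0,"hand":0},{"tx":0,"ty":0,"tz":0,"wx":0,"wy":0,"wz":0,"hand":0},{"tx":0,"ty":0,"tz":0,"wx":0,"wy":0,"wz":0,"hand":0}]'
python3 -m creep '[{"tx":0,"ty":0,"tz":0.003,"wx":0,"wy":0,"wz":0,"hand":0},{"tx":0,"ty":0,"tz":0.003,"wx":0,"wy":0,"wz":0,"hand":0},{"tx":0,"ty":0,"tz":0,"wx":0,"wy":0,"wz":0,"hand":0}]'
```

```text
time: 17.05
tcp_pos: [0.6822, 0.1252, 0.2741]
ee_rot: [0.001, 0.697, 0.717, 0.0]
wrist_force: [-0.1, 0.6, 0.0]
gripper_width: 0.004
grip_force: 0.0
time: 17.35
tcp_pos: [0.6821, 0.1265, 0.2679]
ee_rot: [0.001, 0.696, 0.718, 0.0]
wrist_force: [-0.9, 0.2, -0.2]
gripper_width: 0.001
grip_force: 0.0
```

```bash
python3 -m creep '[{"tx":-0.008,"ty":0,"tz":0.0085,"wx":0,"wy":0,"wz":0,"hand":0},{"tx":-0.0075,"ty":0,"tz":0.0095,"wx":0,"wy":0,"wz":0,"hand":0},{"tx":-0.0065,"ty":0,"tz":0.01,"wx":0,"wy":0,"wz":0,"hand":0},{"tx":-0.006,"ty":0,"tz":0.01,"wx":0,"wy":0,"wz":0,"hand":0},{"tx":-0.005,"ty":0,"tz":0.011,"wx":0,"wy":0,"wz":0,"hand":0},{"tx":-0.004,"ty":0,"tz":0.011,"wx":0,"wy":0,"wz":0,"hand":0}]'
python3 -m creep '[{"tx":-0.003,"ty":0,"tz":0.0115,"wx":0,"wy":0,"wz":0,"hand":0},{"tx":-0.0025,"ty":0,"tz":0.0115,"wx":0,"wy":0,"wz":0,"hand":0},{"tx":-0.001,"ty":0,"tz":0.012,"wx":0,"wy":0,"wz":0,"hand":0},{"tx":-0.001,"ty":0,"tz":0.0115,"wx":0,"wy":0,"wz":0,"hand":0},{"tx":0,"ty":0,"tz":0,"wx":0,"wy":0,"wz":0,"hand":0}]'
```

```text
time: 17.95
tcp_pos: [0.6837, 0.0864, 0.211]
ee_rot: [0.003, 0.697, 0.717, -0.001]
wrist_force: [-5.7, -5.5, 11.8]
gripper_width: -0.005
grip_force: 6.0
time: 18.45
tcp_pos: [0.684, 0.0745, 0.1624]
ee_rot: [0.004, 0.698, 0.716, -0.004]
wrist_force: [-3.8, -8.7, 11.4]
gripper_width: -0.001
grip_force: 5.9
```

```bash
python3 -m creep '[{"tx":0.003,"ty":0,"tz":0.008,"wx":0,"wy":0,"wz":0,"hand":0},{"tx":0.003,"ty":0,"tz":0.008,"wx":0,"wy":0,"wz":0,"hand":0},{"tx":0.002,"ty":0,"tz":0.006,"wx":0,"wy":0,"wz":0,"hand":0},{"tx":0,"ty":0,"tz":0,"wx":0,"wy":0,"wz":0,"hand":0}]'
python3 -m creep '[{"tx":0,"ty":0,"tz":0.003,"wx":0,"wy":0,"wz":0,"hand":0},{"tx":0,"ty":0,"tz":0,"wx":0,"wy":0,"wz":0,"hand":0},{"tx":0,"ty":0,"tz":0,"wx":0,"wy":0,"wz":0,"hand":0}]'
```

```text
time: 18.85
tcp_pos: [0.6865, 0.0839, 0.1425]
ee_rot: [0.006, 0.698, 0.717, -0.001]
wrist_force: [-1.6, -6.7, 13.1]
gripper_width: 0.0
grip_force: 6.3
time: 19.15
tcp_pos: [0.6865, 0.084, 0.1404]
ee_rot: [0.006, 0.698, 0.716, -0.0]
wrist_force: [-2.0, -7.4, 12.7]
gripper_width: 0.002
grip_force: 6.5
```

```bash
python3 -m creep '[{"tx":0,"ty":0,"tz":0.003,"wx":0,"wy":0,"wz":0,"hand":0},{"tx":0,"ty":0,"tz":0,"wx":0,"wy":0,"wz":0,"hand":0}]'|grep -E "tcp|wrist"
python3 -m creep '[{"tx":0,"ty":0,"tz":0.003,"wx":0,"wy":0,"wz":0,"hand":0},{"tx":0,"ty":0,"tz":0,"wx":0,"wy":0,"wz":0,"hand":0}]'|grep -E "tcp|wrist"
```

```text
tcp_pos: [0.6865, 0.0843, 0.1373]
wrist_force: [-2.2, -6.9, 12.7]
tcp_pos: [0.6865, 0.0843, 0.1361]
wrist_force: [-2.9, -8.0, 18.6]
```

```bash
python3 - <<'E'
from h import *
st();o=manip.get_obs()
im,d=viewer.get_image("wrist");cv2.imwrite("pics/w8.png",im)
c,M,oo=cam("wrist",o);P=cloud(c,M,oo,d)*1000
X,Y,Z=P[...,0],P[...,1],P[...,2]
# lever arm, beside the grip: slope of its ridge in y-z
m=(d>0)&(Z>95)&(Z<200)&(X>625)&(X<660)&(Y>60)&(Y<260)
q=P[m];print(len(q))
for a in range(60,250,15):
    s=q[(q[:,1]>=a)&(q[:,1]<a+15)]
    if len(s)>10: print(a,np.percentile(s[:,2],95).round(1),s[:,0].mean().round(1),len(s))
E
```

```text
19.55 tcp [686.5  84.3 136.1] F [-2.9 -8.  18.6] w -0.003 grip 9.4 x [-0.027  1.    -0.009] z [ 0.009 -0.009 -1.   ]
15394
75 198.0 652.9 2796
90 199.2 652.2 3519
105 137.5 648.6 1193
120 140.1 648.2 1356
135 142.6 647.8 1567
150 145.1 647.3 1842
165 147.6 646.9 2148
180 149.0 646.8 972
```

The lever arm slopes 9.6° below level and the force has jumped, so it is at its stop. I'll press a touch more and then follow the arc back up.

```bash
python3 -m creep '[{"tx":0,"ty":0,"tz":0.003,"wx":0,"wy":0,"wz":0,"hand":0},{"tx":0,"ty":0,"tz":0,"wx":0,"wy":0,"wz":0,"hand":0},{"tx":0,"ty":0,"tz":0,"wx":0,"wy":0,"wz":0,"hand":0}]'|grep -E "tcp|wrist"
python3 -m creep '[{"tx":-0.001,"ty":0,"tz":-0.02,"wx":0,"wy":0,"wz":0,"hand":0},{"tx":0.002,"ty":0,"tz":-0.0235,"wx":0,"wy":0,"wz":0,"hand":0},{"tx":0.0055,"ty":0,"tz":-0.023,"wx":0,"wy":0,"wz":0,"hand":0},{"tx":0.009,"ty":0,"tz":-0.022,"wx":0,"wy":0,"wz":0,"hand":0},{"tx":0.012,"ty":0,"tz":-0.02,"wx":0,"wy":0,"wz":0,"hand":0},{"tx":0.013,"ty":0,"tz":-0.025,"wx":0,"wy":0,"wz":0,"hand":0},{"tx":0,"ty":0,"tz":-0.04,"wx":0,"wy":0,"wz":0,"hand":0},{"tx":0,"ty":0,"tz":0,"wx":0,"wy":0,"wz":0,"hand":0}]'|grep -E "tcp|wrist"
python3 - <<'E'
from h import *
st()
to([558,90,300],91.8,0)
im,d=viewer.get_image("top");P=cloud(*cam("top"),d)*1000
q=P[140:190,170:205].reshape(-1,3);q=q[(q[:,2]>225)&(q[:,2]<275)&(q[:,0]>640)];print(len(q),np.percentile(q,[2,50,98],axis=0).round(1) if len(q) else "")
q=P[200:250,165:215].reshape(-1,3);q=q[(q[:,2]>55)&(q[:,2]<75)&(abs(q[:,0]-555)<30)];print(len(q),cv2.minAreaRect(q[:,:2].astype(np.float32)) if len(q) else "")
E
```

```text
tcp_pos: [0.6867, 0.0844, 0.1358]
wrist_force: [-7.8, -8.4, 28.5]
tcp_pos: [0.6845, 0.1329, 0.3082]
wrist_force: [1.2, -0.1, -0.4]
20.7 tcp [684.5 132.9 308.2] F [ 1.2 -0.1 -0.4] w -0.001 grip 0.0 x [-0.032  0.999  0.004] z [ 0.014  0.004 -1.   ]
turn [ 0.8 -0.2  0. ] rows 1 shift now-axes [ -38.9 -127.9    6.3] target-axes [ -38.9 -127.8    8.2]
243 [[644.  113.8 255.1]
 [681.3 120.2 263.1]
 [712.1 131.8 267.5]]
0
```

The lever is back up, with its grip top at z 267. I'll return to the plaque.

```bash
python3 -m creep '[{"tx":-0.013,"ty":-0.0426,"tz":0.002,"wx":0.8,"wy":-0.2,"wz":0,"hand":0},{"tx":-0.013,"ty":-0.0426,"tz":0.002,"wx":0,"wy":0,"wz":0,"hand":0},{"tx":-0.025,"ty":-0.0426,"tz":0.002,"wx":0,"wy":0,"wz":0,"hand":0},{"tx":-0.02,"ty":0,"tz":0.04,"wx":0,"wy":8,"wz":0,"hand":0.8},{"tx":0,"ty":0,"tz":0,"wx":0,"wy":8,"wz":0,"hand":0.8},{"tx":0,"ty":0,"tz":0,"wx":0,"wy":8,"wz":0,"hand":0.8},{"tx":0,"ty":0,"tz":0,"wx":0,"wy":8,"wz":0,"hand":0.8},{"tx":0,"ty":0,"tz":0,"wx":0,"wy":8,"wz":0,"hand":0.8}]'|grep tcp
python3 -m creep '[{"tx":-0.03,"ty":0,"tz":0.036,"wx":0,"wy":0,"wz":0,"hand":0.8},{"tx":-0.03,"ty":0,"tz":0.036,"wx":0,"wy":0,"wz":0,"hand":0.8},{"tx":0,"ty":0,"tz":0,"wx":0,"wy":0,"wz":0,"hand":0.8},{"tx":0,"ty":0,"tz":0,"wx":0,"wy":0,"wz":0,"hand":0.8},{"tx":0,"ty":0,"tz":0,"wx":0,"wy":0,"wz":0,"hand":0.8}]'|grep tcp
python3 - <<'E'
from h import *
st();o=manip.get_obs()
im,d=viewer.get_image("wrist");cv2.imwrite("pics/w9.png",im)
c,M,oo=cam("wrist",o);P=cloud(c,M,oo,d)*1000
X,Y,Z=P[...,0],P[...,1],P[...,2]
q=P[(d>0)&(Z>59)&(Z<70)&(Y>140)&(Y<245)&(abs(X-556)<24)]
print(len(q),cv2.minAreaRect(q[:,:2].astype(np.float32)),np.percentile(q,[1,50,99],axis=0).round(1).tolist())
to([556.5,109,120],91.8,40)
to([555.4,173,44.2],91.8,40)
E
```

```text
tcp_pos: [0.556, 0.0541, 0.2558]
tcp_pos: [0.5562, 0.0564, 0.1651]
22.05 tcp [556.2  56.4 165.1] F [-0.1  0.1 -1.4] w 0.801 grip 0.0 x [-0.019  0.768  0.64 ] z [-0.027  0.639 -0.768]
2810 ((554.3565063476562, 183.42330932617188), (39.980709075927734, 59.631309509277344), 1.1970442533493042) [[534.8, 154.3, 59.8], [554.5, 178.4, 62.2], [573.7, 208.4, 63.7]]
turn [-0.4  0.3 -0.3] rows 1 shift now-axes [11.6  2.2 68.5] target-axes [11.3  1.8 68.6]
turn [-0.4  0.3 -0.3] rows 1 shift now-axes [ 12.3   3.7 167.7] target-axes [ 11.6   2.8 167.8]
```

```bash
python3 -m creep '[{"tx":0.0116,"ty":0.0028,"tz":0.03,"wx":-0.4,"wy":0.3,"wz":-0.3,"hand":0.8},{"tx":0,"ty":0,"tz":0.045,"wx":0,"wy":0,"wz":0,"hand":0.8},{"tx":0,"ty":0,"tz":0.045,"wx":0,"wy":0,"wz":0,"hand":0.8},{"tx":0,"ty":0,"tz":0.032,"wx":0,"wy":0,"wz":0,"hand":0.8},{"tx":0,"ty":0,"tz":0.012,"wx":0,"wy":0,"wz":0,"hand":0.8},{"tx":0,"ty":0,"tz":0,"wx":0,"wy":0,"wz":0,"hand":0.8},{"tx":0,"ty":0,"tz":0,"wx":0,"wy":0,"wz":0,"hand":0.8}]'
python3 -c "
from h import *
to([555.4,173,45],91.8,40)"
```

```text
time: 22.8
tcp_pos: [0.5554, 0.1689, 0.0459]
ee_rot: [-0.246, 0.655, 0.674, 0.238]
wrist_force: [-0.1, 0.3, 0.9]
gripper_width: 0.797
grip_force: 0.0
turn [ 0.1 -0.  -0.1] rows 1 shift now-axes [2.5 0.1 3.3] target-axes [2.5 0.2 3.3]
```

```bash
python3 -m creep '[{"tx":0.0025,"ty":0,"tz":0.0033,"wx":0,"wy":0,"wz":0,"hand":0.8},{"tx":0,"ty":0,"tz":0,"wx":0,"wy":0,"wz":0,"hand":0.8},{"tx":0,"ty":0,"tz":0,"wx":0,"wy":0,"wz":0,"hand":0},{"tx":0,"ty":0,"tz":0,"wx":0,"wy":0,"wz":0,"hand":0},{"tx":0,"ty":0,"tz":0,"wx":0,"wy":0,"wz":0,"hand":0},{"tx":0,"ty":0,"tz":0,"wx":0,"wy":0,"wz":0,"hand":0},{"tx":0,"ty":0,"tz":0,"wx":0,"wy":0,"wz":0,"hand":0}]' 50
python3 -m creep '[{"tx":0.0042,"ty":0,"tz":-0.005,"wx":0,"wy":0,"wz":0,"hand":0},{"tx":0.0042,"ty":0,"tz":-0.005,"wx":0,"wy":0,"wz":0,"hand":0},{"tx":0,"ty":0,"tz":0,"wx":0,"wy":0,"wz":0,"hand":0},{"tx":-0.02,"ty":0,"tz":-0.0168,"wx":0,"wy":0,"wz":0,"hand":0},{"tx":-0.028,"ty":0,"tz":-0.0236,"wx":0,"wy":0,"wz":0,"hand":0},{"tx":-0.028,"ty":0,"tz":-0.0236,"wx":0,"wy":0,"wz":0,"hand":0},{"tx":-0.028,"ty":0,"tz":-0.0236,"wx":0,"wy":0,"wz":0,"hand":0},{"tx":0,"ty":0,"tz":0,"wx":0,"wy":0,"wz":0,"hand":0}]'
python3 - <<'E'
from h import *
st()
a=np.radians(98.4);u=np.array([np.cos(a),np.sin(a)]);print((np.array([441.6,-319.7])-u*34.5).round(1))
to([460,-250,130],98.4,40)
E
```

```text
time: 23.5
tcp_pos: [0.5539, 0.1732, 0.0437]
ee_rot: [-0.247, 0.655, 0.674, 0.237]
wrist_force: [-0.2, -4.7, 5.6]
gripper_width: 0.461
grip_force: 50.0
time: 24.3
tcp_pos: [0.5598, 0.0307, 0.0545]
ee_rot: [-0.244, 0.659, 0.671, 0.237]
wrist_force: [0.7, -0.9, -1.7]
gripper_width: 0.46
grip_force: 50.4
24.3 tcp [559.8  30.7  54.5] F [ 0.7 -0.9 -1.7] w 0.46 grip 50.4 x [-0.013  0.768  0.64 ] z [-0.015  0.64  -0.769]
[ 446.6 -353.8]
turn [ 4.5  0.2 -5.7] rows 1 shift now-axes [-166.2 -105.5 -236. ] target-axes [-153.  -139.7 -226.9]
```

```bash
python3 -m creep '[{"tx":0.0256,"ty":0,"tz":-0.0308,"wx":0,"wy":0,"wz":0,"hand":0},{"tx":0.0128,"ty":0,"tz":-0.0154,"wx":0,"wy":0,"wz":0,"hand":0},{"tx":0,"ty":0,"tz":0,"wx":4.5,"wy":0.2,"wz":-5.7,"hand":0},{"tx":0,"ty":0,"tz":0,"wx":0,"wy":0,"wz":0,"hand":0},{"tx":0,"ty":0,"tz":0,"wx":0,"wy":0,"wz":0,"hand":0}]'|grep tcp
python3 -c "
from h import *
st();to([446.6,-353.8,110],98.4,40)"
```

```text
tcp_pos: [0.5575, 0.0385, 0.1163]
24.8 tcp [557.5  38.5 116.3] F [-0.5  0.1 -1.5] w 0.457 grip 50.5 x [-0.118  0.753  0.647] z [-0.102  0.639 -0.762]
turn [-0.4 -0.3  0.4] rows 1 shift now-axes [-286.4 -170.7 -234.7] target-axes [-288.9 -167.  -234.3]
```

```bash
python3 -m creep '[{"tx":-0.032,"ty":-0.0187,"tz":-0.026,"wx":0,"wy":0,"wz":0,"hand":0},{"tx":-0.032,"ty":-0.0187,"tz":-0.026,"wx":0,"wy":0,"wz":0,"hand":0},{"tx":-0.032,"ty":-0.0187,"tz":-0.026,"wx":0,"wy":0,"wz":0,"hand":0},{"tx":-0.032,"ty":-0.0187,"tz":-0.026,"wx":0,"wy":0,"wz":0,"hand":0},{"tx":-0.032,"ty":-0.0187,"tz":-0.026,"wx":0,"wy":0,"wz":0,"hand":0},{"tx":-0.032,"ty":-0.0187,"tz":-0.026,"wx":0,"wy":0,"wz":0,"hand":0},{"tx":-0.032,"ty":-0.0187,"tz":-0.026,"wx":0,"wy":0,"wz":0,"hand":0},{"tx":-0.032,"ty":-0.0187,"tz":-0.026,"wx":0,"wy":0,"wz":0,"hand":0}]'|grep tcp
python3 -m creep '[{"tx":-0.032,"ty":-0.0187,"tz":-0.026,"wx":0,"wy":0,"wz":0,"hand":0},{"tx":0,"ty":0,"tz":0,"wx":0,"wy":0,"wz":0,"hand":0},{"tx":0,"ty":0,"tz":0,"wx":0,"wy":0,"wz":0,"hand":0},{"tx":0,"ty":0,"tz":0,"wx":0,"wy":0,"wz":0,"hand":0}]'|grep tcp
python3 - <<'E'
from h import *
st();o=manip.get_obs()
im,d=viewer.get_image("wrist");cv2.imwrite("pics/w10.png",im)
c,M,oo=cam("wrist",o);P=cloud(c,M,oo,d)*1000
X,Y,Z=P[...,0],P[...,1],P[...,2]
t=np.array(o["tcp_pos"])*1000
q=P[(d>0)&(abs(Z-t[2]-19)<7)&(abs(X-t[0])<35)&(Y>t[1]-25)&(Y<t[1]+110)];print("plaque",len(q),cv2.minAreaRect(q[:,:2].astype(np.float32)),np.median(q[:,2]))
m=((d>0)&(Z>34)&(Z<46)&(abs(X-442)<100)&(abs(Y+320)<60)).astype(np.uint8)
k,l,s,_=cv2.connectedComponentsWithStats(m)
for i in 1+np.argsort(-s[1:,4])[:4]:
    q=P[l==i];print("rail",len(q),cv2.minAreaRect(q[:,:2].astype(np.float32)),np.median(q[:,2]).round(1))
to([446.6,-353.8,41],98.4,40)
E
```

```text
tcp_pos: [0.4604, -0.3125, 0.109]
tcp_pos: [0.45, -0.3531, 0.1089]
26.0 tcp [ 450.  -353.1  108.9] F [-0.9 -0.  -0.4] w 0.456 grip 50.6 x [-0.121  0.752  0.648] z [-0.102  0.64  -0.761]
plaque 25102 ((451.02783203125, -319.2129821777344), (117.62361145019531, 67.08609008789062), 89.91716766357422) 127.41298892369005
rail 1674 ((386.6035461425781, -303.6719970703125), (45.066287994384766, 16.667343139648438), 8.601137161254883) 39.2
rail 1475 ((493.23309326171875, -288.2428283691406), (39.670284271240234, 16.57876968383789), 8.218936920166016) 39.2
rail 1079 ((387.2472229003906, -345.8469543457031), (33.967323303222656, 16.403949737548828), 8.60059928894043) 39.3
rail 804 ((504.5127258300781, -328.991455078125), (29.353151321411133, 16.450733184814453), 8.373364448547363) 39.2
turn [-0.5 -0.4  0.6] rows 1 shift now-axes [-44.4  -3.8  51.6] target-axes [-44.1  -3.7  51.9]
```

View pics/w10.png

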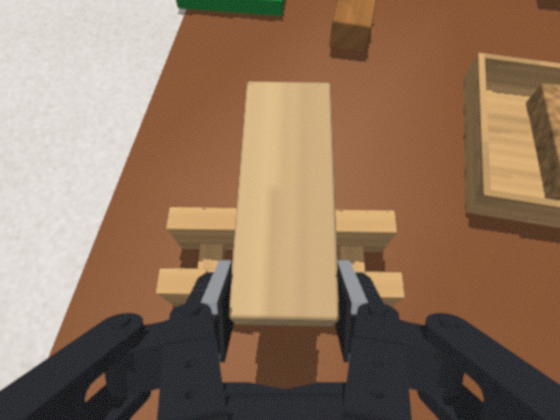

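The wrist view shows the plaque across the rails, which run (170,230)-(395,230) and (160,285)-(400,285), squarely and near the middle. The cork is still in the tray at right. I'll lower it.

```bash
python3 -m creep '[{"tx":-0.0145,"ty":-0.0038,"tz":0.0175,"wx":-0.5,"wy":-0.4,"wz":0.6,"hand":0},{"tx":-0.0145,"ty":0,"tz":0.0175,"wx":0,"wy":0,"wz":0,"hand":0},{"tx":-0.0145,"ty":0,"tz":0.0175,"wx":0,"wy":0,"wz":0,"hand":0},{"tx":0,"ty":0,"tz":0,"wx":0,"wy":0,"wz":0,"hand":0},{"tx":0,"ty":0,"tz":0,"wx":0,"wy":0,"wz":0,"hand":0}]'
python3 -m creep '[{"tx":-0.0007,"ty":0,"tz":0.0008,"wx":0,"wy":0,"wz":0,"hand":0},{"tx":0,"ty":0,"tz":0,"wx":0,"wy":0,"wz":0,"hand":0}]'|grep -E "tcp|wrist"
```

```text
time: 26.55
tcp_pos: [0.4462, -0.3544, 0.0405]
ee_rot: [-0.258, 0.615, 0.711, 0.223]
wrist_force: [-0.5, -0.3, -0.0]
gripper_width: 0.459
grip_force: 50.9
tcp_pos: [0.4462, -0.3554, 0.0401]
wrist_force: [-0.8, -0.5, -1.0]
```

```bash
python3 -m creep '[{"tx":-0.0006,"ty":0,"tz":0.0008,"wx":0,"wy":0,"wz":0,"hand":0},{"tx":0,"ty":0,"tz":0,"wx":0,"wy":0,"wz":0,"hand":0},{"tx":0,"ty":0,"tz":0,"wx":0,"wy":0,"wz":0,"hand":0}]'|grep -E "tcp|wrist"
python3 -m creep '[{"tx":0,"ty":0,"tz":0,"wx":0,"wy":0,"wz":0,"hand":0.7},{"tx":0,"ty":0,"tz":0,"wx":0,"wy":0,"wz":0,"hand":0.7},{"tx":0,"ty":0,"tz":0,"wx":0,"wy":0,"wz":0,"hand":0.7},{"tx":0,"ty":0,"tz":-0.02,"wx":0,"wy":0,"wz":0,"hand":0.7},{"tx":0,"ty":0,"tz":-0.045,"wx":0,"wy":0,"wz":0,"hand":0.7},{"tx":0,"ty":0,"tz":-0.045,"wx":0,"wy":0,"wz":0,"hand":0.7},{"tx":0,"ty":0,"tz":-0.045,"wx":0,"wy":0,"wz":0,"hand":0.7},{"tx":0,"ty":0,"tz":0,"wx":0,"wy":0,"wz":0,"hand":0.7}]'
python3 -m creep '[{"tx":0,"ty":0,"tz":0,"wx":0,"wy":0,"wz":0,"hand":0.7},{"tx":0,"ty":0,"tz":0,"wx":0,"wy":0,"wz":0,"hand":0.7},{"tx":0,"ty":0,"tz":0,"wx":0,"wy":0,"wz":0,"hand":0.7}]'|head -1
python3 - <<'E'
from h import *
st();o=manip.get_obs()
im,d=viewer.get_image("wrist")
P=cloud(*cam("wrist",o),d)*1000
X,Y,Z=P[...,0],P[...,1],P[...,2]
q=P[(d>0)&(abs(Z-57)<6)&(abs(X-442)<60)&(abs(Y+320)<80)];print("plaque",len(q),cv2.minAreaRect(q[:,:2].astype(np.float32)),np.median(q[:,2]))
A=np.c_[q[:,:2],np.ones(len(q))];print("slopes",np.linalg.lstsq(A,q[:,2],rcond=None)[0])
im,d=viewer.get_image("top");cv2.imwrite("pics/topend.png",im);P=cloud(*cam("top"),d)*1000
q=P[140:190,170:205].reshape(-1,3);q=q[(q[:,2]>225)&(q[:,2]<275)&(q[:,0]>640)];print("lever top",np.percentile(q[:,2],98))
E
```

```text
tcp_pos: [0.4459, -0.3555, 0.0388]
wrist_force: [0.9, -0.1, -0.7]
time: 27.85
tcp_pos: [0.4621, -0.4586, 0.1625]
ee_rot: [-0.251, 0.618, 0.711, 0.224]
wrist_force: [0.1, -0.8, 0.1]
gripper_width: 0.697
grip_force: 0.0
time: 28.15
28.15 tcp [ 459.6 -452.2  156.2] F [ 0.3 -0.4  0. ] w 0.7 grip 0.0 x [-0.11   0.757  0.644] z [-0.095  0.637 -0.765]
plaque 5789 ((440.6168518066406, -319.92889404296875), (40.10020446777344, 111.17060852050781), 7.377974987030029) 57.20458827228414
slopes [1.21019656e-04 4.15896487e-03 5.84220303e+01]
lever top 267.9095117088435
```

View pics/topend.png

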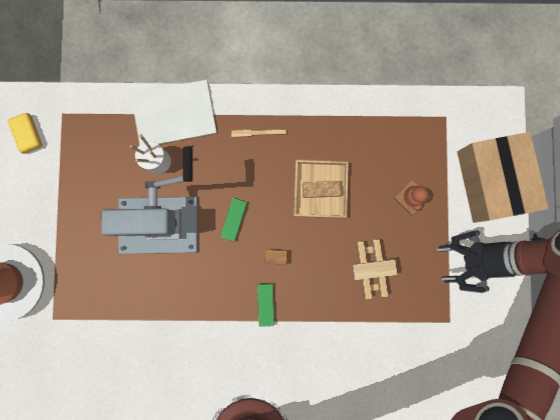

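The plaque is flat across the rails at (374,268), the cork is in the tray at (321,189) and the lever is up. The figure (412,197), jar (152,157) and spatula (260,132) have not moved. Handing in.

```bash
python3 -c "
from cell import manip
print(manip.finish_job())"
```

```text
the job is handed in; nothing more can be done
None
```

I handed the job in at about 28 s: the cork is in the tray, the plaque was stamped and laid flat across the rack, the lever is back up, and the figure, jar and spatula were not moved; the judge returned no verdict.

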